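# Put the two-tier desk organiser back together

## Task

Put the wooden desk organiser back together on its base with the two dowels. First lower the rimmed tray over both dowels until it lies flat on the base board, then lower the flat shelf with the bridge handle over both dowels until it rests level on their shoulders; set both down under control without dropping them, leave them upright with their grips on top, let go, and do not disturb the mug, mouse or jar.

Things in the scene. Friction and masses are not known exactly. Their poses are not given: they have to be found in the camera images.
- stand: Organiser base, fixed to the desk: plywood board 210 x 130 x 15 mm with two upright wooden dowels on its long centre line, 76 mm either side of the middle (152 mm apart). Origin: centre of the board's underside, on the desk; x along the board's length through both dowels, z up. The base is the same turned by half a turn.
- dowel_a (a point): Bevelled tip of the dowel on the base's +x side, on its axis, 110 mm above the desk; axes as the base's. Both dowels are alike: 24 mm thick from the board up to a bevelled shoulder 77 mm above the desk, and 12 mm thick from there to the tip.
- dowel_b (a point): Tip of the dowel on the base's -x side, on the dowel's axis, 110 mm above the desk; axes as the base's.
- tray_grip (a point): Grip point of the loose lower tray: on its solid upright centre divider (90 mm long, 12 mm thick, from the plate's top to 52 mm above the underside), at the middle of the tray, 40 mm above its underside. x along the tray's length and the divider (pinch across y), z up. With the tray fully home, underside on the base board, this point is 55 mm above the desk.
- tray: The same lower tray, 0.2 to 0.42 kg: plywood plate 200 x 120 x 8 mm with a low rim (rim top 14 mm above the underside) and two 27 mm round through holes 76 mm either side of its middle along its length. Fits the base either way round. Origin: centre of its underside, axes as tray_grip.
- shelf_grip (a point): Grip point of the loose upper shelf: in the bar of its bridge handle (90 mm long, 12 mm thick, 34 to 52 mm above the underside, on 12 mm legs 39 mm either side of the middle), at the middle, 40 mm above the underside. x along the shelf's length and the bar (pinch across y), z up. With the shelf fully home, underside on the dowel shoulders, this point is 117 mm above the desk.
- shelf: The same upper shelf, 0.17 to 0.35 kg: flat plywood plate 200 x 100 x 8 mm without rim, two 14.5 mm round through holes 76 mm either side of its middle along its length; they do not pass the thick part of the dowels. Fits either way round. Origin: centre of its underside, axes as shelf_grip.
- mug_mid (a point): Bystander: white mug, 76 mm across with a handle on its side, 85 mm tall; point at mid-height.
- mouse_mid (a point): Bystander: white computer mouse, 100 x 58 x 31 mm; point at mid-height.
- jar_mid (a point): Bystander: white cream jar, 64 mm across and 50 mm tall; point at mid-height.
There are look-alikes about, which are no part of the job. What is shaped like the tray but grey, turquoise or yellow is not meant.

How it is judged:
By the outcome, as a careful person would: the job done as asked, in the order asked, and still so for the second after the job is handed in, with the robot touching nothing.
It also fails if it takes over 72 s, if anything falls off the work surface, if the arm or the gripper's body presses on something with over 40 N, if the wrist force passes 120 N, or if a joint passes its speed limit or range.

## Robot

A 6-joint arm with a two-finger parallel gripper is mounted at the origin on the work surface. World frame = base frame: x ahead of the robot, y to its left, z up, the work surface at z = 0. Lengths are in m, angles in rad, forces in N, time in s.
With the tool pointing down it reaches from about 0.3 to 0.775 m from the base axis. Payload 14.6 kg.
Tool frame: the origin (TCP) lies at the centre of the arm's flange, where the gripper is bolted on; the fingertips stand 199 mm ahead of it and the grasp point (between the pads) lies ctrl.tcp_to_grasp ahead of it (ctrl.tcp_to_grasp is the distance from the TCP to the grasp point, in m); z points along the fingers, y is the line along which they close (so a half turn about z gives the same grasp; the last joint's range is limited). The gripper opens to 94 mm and grips with 3 to 60 N. Pads are 16 mm wide; open, the fingers measure 119 mm over their backs; the gripper's body (75 mm by 177 mm) begins 78 mm behind the grasp point.
Start: joints at [-0.067, 0.3, 1.521, -0, 1.321, -0.067], TCP at [0.55, -0, 0.405] pointing down, gripper open.
Joint ranges: [-3.03, 3.03], [-0.79, 2.21], [0.23, 2.52], [-1.04, 4.18], [0, 3.07], [-2.55, 2.55]. Speed limits (rad/s): [2.22, 2.22, 2.57, 3.14, 3.14, 3.14].

## Interface

Orientations are given as [roll, pitch, yaw] about the fixed x, y, z axes, in that order (R = Rz(yaw) Ry(pitch) Rx(roll)).
In Python, from station import ctrl gives the robot as it stands. The module is installed in compiled form; this text tells all that it offers.
- The arm moves only by the shell command python3 -m jog 'ROWS' [OPENING] [FORCE]. ROWS is JSON, a list of rows, each a list of 6 numbers: the shift along the tool's x, y, z in cm, then the turn, a rotation vector about the tool's x, y, z in rad. In form: [[tx, ty, tz, ax, ay, az], ...]. A call has 1 to 8 rows; each row is the pose to reach, as a shift and turn from the pose commanded when the call began, along the tool's axes at that moment; what a row does not reach only later rows make up. A row lasts 1/10 s, in which the tool goes at most 50 mm and 8.59 degrees, less where a joint would pass 70% of its speed; a pose out of reach is approached as far as the arm can. A call with a gripper value outside its range is refused whole. OPENING is the opening in per cent of the stroke, from 0 (shut) to 100 (fully open), set as the call begins (- or left out, the last holds). The fingers move at their own pace and stop on an object; FORCE is the grip in N (left out, the last holds). Time passes only in rows, so rows that repeat a pose let the fingers close. It gives the time, the measured TCP pose, the force, the opening and the grip force at its end, in the units of the state.
- ctrl.get_obs(): the state, without advancing time (a new reading comes with each control period).
- ctrl.camera(name): name is "scene" or "side" or "wrist"; returns a dict with "img" (384x512x3 uint8, blue, green, red), "intrinsics" (3x3 intrinsics, pixels), "R" (3x3) and "t" (3): a world point X has camera coordinates R X + t. Camera axes: x right, y down, z forward; pixel columns grow to the right and rows downward; lengths in m; the calibration is good to about 2 mm. The wrist camera is an equidistant fisheye: a pixel r from the principal point sees the ray r / f radians off the axis. A picture is of the moment at which its call begins. There is no depth.
- ctrl.hand_in(): hands the job in; it is judged then, once.
The state is a dict: "time_s": time; "qpos": joint angles; "joint_vel": joint speeds; "tau": joint torques, N m; "ee_pos": TCP position; "eef_rot": TCP orientation; "force": force on the tool from outside, world axes, zero at the start; "moment": the same for the moment, N m; "grip_width": finger opening in m; "grip_force": force on a finger pad.
Only numpy, scipy, OpenCV 4.12 (cv2) and the standard library are available. Lean on these libraries where they do the work, as an engineer would, in place of code of your own. Each camera call takes 0.05 s, during which the arm holds its last target. There are 200 camera calls.

## Working session

There is one attempt and no reset: what is moved stays moved. The work goes in short steps, Python scripts to look and compute and a shell command to move; the robot and the scene stay as the last step left them, time stands still between calls to the robot, and variables do not carry over. Pictures are saved under pics/ and viewed, at most 10 in all, crops included, and the job is handed in when it is done.

```bash
mkdir -p pics; cat > h.py <<'E'
import numpy as np, cv2, json
from scipy.spatial.transform import Rotation as Ro
from station import ctrl
def cam(n,save=None):
    c=ctrl.camera(n)
    c={k:np.array(v) for k,v in c.items()}
    if save: cv2.imwrite('pics/'+save+'.png',c['img']); np.savez('pics/'+save+'.npz',**c)
    return c
def load(s): return dict(np.load('pics/'+s+'.npz'))
def ray(c,uv,fish=False):
    K=c['intrinsics']; x=(uv[0]-K[0,2])/K[0,0]; y=(uv[1]-K[1,2])/K[1,1]
    if fish:
        r=np.hypot(x,y); d=np.array([x/r*np.sin(r),y/r*np.sin(r),np.cos(r)]) if r>1e-9 else np.array([0,0,1.])
    else: d=np.array([x,y,1.])
    return -c['R'].T@c['t'], c['R'].T@d
def onz(c,uv,z,fish=False):
    o,d=ray(c,uv,fish); return o+d*(z-o[2])/d[2]
def proj(c,X,fish=False):
    p=c['R']@np.array(X)+c['t']; K=c['intrinsics']
    if fish:
        r=np.hypot(p[0],p[1]); th=np.arctan2(r,p[2]); q=p[:2]/r*th
    else: q=p[:2]/p[2]
    return q*[K[0,0],K[1,1]]+K[:2,2]
def tool(goal,yaw=None):
    """shift in cm in tool axes to reach world TCP goal, turn az for pinch axis (y) so tool x along yaw mod pi"""
    o=ctrl.get_obs(); R=Ro.from_euler('xyz',o['eef_rot']).as_matrix()
    print('shift cm',np.round(R.T@(np.array(goal)-o['ee_pos'])*100,2))
    if yaw is not None:
        d=R.T@[np.cos(yaw),np.sin(yaw),0]; a=np.arctan2(d[1],d[0]); a=(a+np.pi/2)%np.pi-np.pi/2
        print('turn az',round(a,3))
E
python3 - <<'E'
from h import *
for n in ['scene','side','wrist']: 
    c=cam(n,n+'0'); print(n,c['intrinsics'].tolist(),(-c['R'].T@c['t']).round(3),c['R'].round(2).tolist())
print(ctrl.tcp_to_grasp,ctrl.get_obs())
a=cv2.imread('pics/scene0.png');b=cv2.imread('pics/side0.png')
cv2.imwrite('pics/s1.png',cv2.resize(a,(800,600)))
E
```

```text
scene [[358.36164963179533, 0.0, 258.58830104075645], [0.0, 358.36164963179533, 191.9345363005693], [0.0, 0.0, 1.0]] [0.909 0.802 1.123] [[-0.86, 0.5, 0.0], [0.4, 0.68, -0.61], [-0.31, -0.53, -0.79]]
side [[499.55286437657554, 0.0, 249.3850461578862], [0.0, 499.55286437657554, 191.68497072166804], [0.0, 0.0, 1.0]] [-0.121 -0.508  1.214] [[0.69, -0.72, -0.01], [-0.57, -0.54, -0.61], [0.44, 0.43, -0.79]]
wrist [[297.3186396354542, 0.0, 258.5553871728737], [0.0, 297.3186396354542, 193.97259842030763], [0.0, 0.0, 1.0]] [0.55  0.074 0.384] [[1.0, -0.0, -0.0], [0.0, -0.97, 0.25], [-0.0, -0.25, -0.97]]
0.1804 {'time_s': 0.15, 'qpos': array([-6.66098833e-02,  3.00335882e-01,  1.52140008e+00, -1.27507962e-05,
        1.32069276e+00, -6.66095713e-02]), 'joint_vel': array([ 1.23243300e-03, -1.80436093e-03, -1.50562398e-03,  6.84212809e-05,
       -2.03896526e-03, -1.86433170e-03]), 'tau': array([-2.50185103e-04, -5.31960297e+01, -3.52822959e+01,  7.07691838e-02,
        2.35654798e-02, -3.66386917e-05]), 'ee_pos': array([ 5.49983203e-01, -8.13322794e-06,  4.04237006e-01]), 'eef_rot': array([-3.14075763e+00, -4.33244067e-05,  1.57079916e+00]), 'force': array([-0.19447315, -0.72439371, -0.15764122]), 'moment': array([ 0.01882385, -0.01493773, -0.00468918]), 'grip_force': 0.0, 'grip_width': 0.09416560286109389}
```

View pics/s1.png

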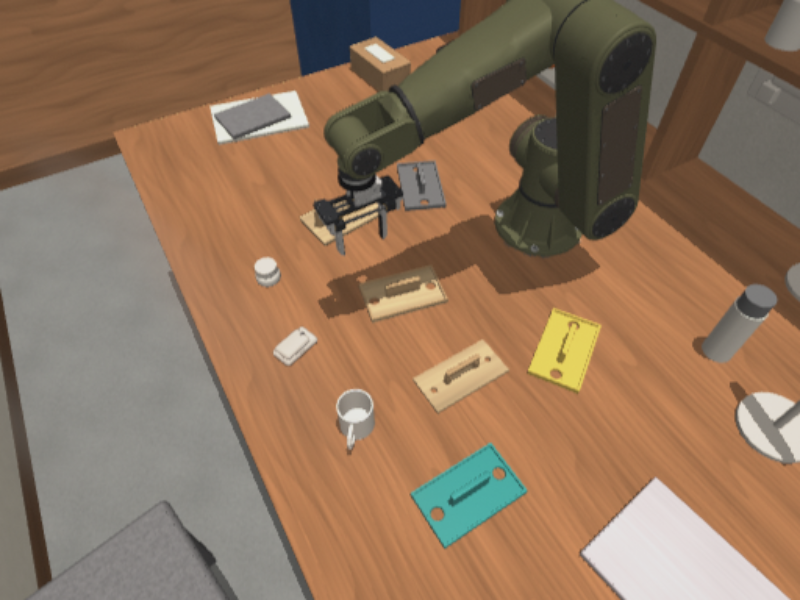

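View pics/wrist0.png

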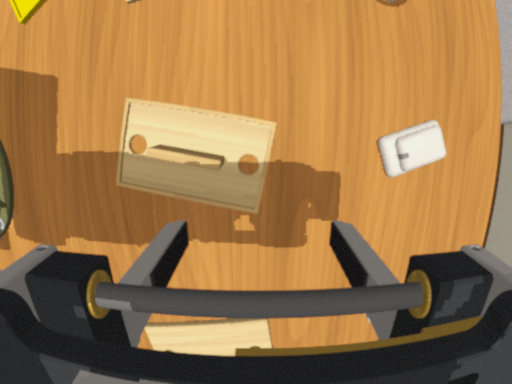

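Scene picture: wooden tray at about (404,291) with large holes and a rim, wooden shelf at (461,373) with small holes. The base is under the gripper at (345,215). The grey (421,185), yellow (565,350) and turquoise (468,493) ones are the look-alikes, excluded by colour. I'll confirm in an enlarged side view.

```bash
python3 - <<'E'
from h import *
a=cv2.imread('pics/side0.png');cv2.imwrite('pics/s2.png',cv2.resize(a,(800,600),interpolation=cv2.INTER_CUBIC))
E
```

```text
(no output)
```

View pics/s2.png

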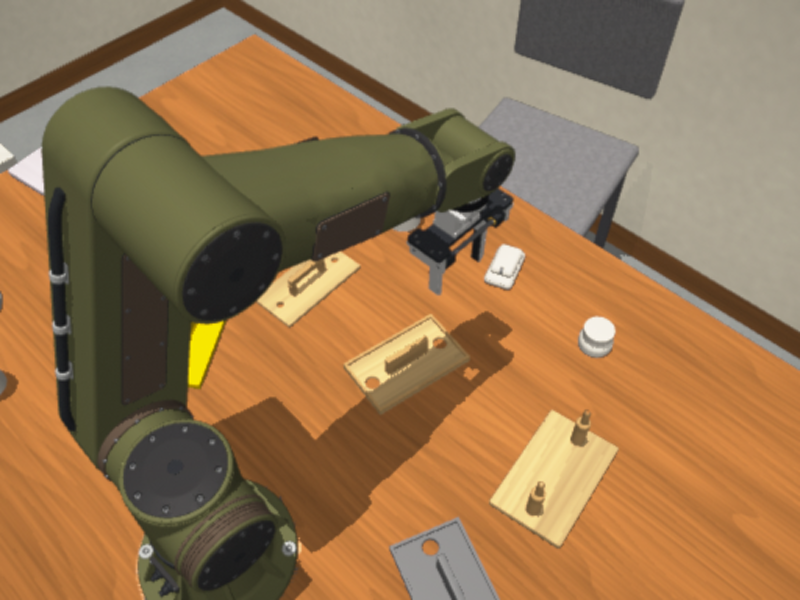

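Side view confirms it: rimmed wooden tray with solid divider at (407,354), holes at (372,383) and (439,343). Shelf with bridge handle is at (308,278), base with dowels tipped at (587,412) and (540,485).

```bash
python3 - <<'E'
from h import *
s=load('side0');c=load('scene0');w=load('wrist0');k=.64
def pair(n,a,b):
    d=a-b; print(n,a.round(3),b.round(3),'mid',((a+b)/2).round(4),'len',np.hypot(*d[:2]).round(4),'yaw',np.arctan2(d[1],d[0]).round(3))
S=lambda u,v,z:onz(s,(u*k,v*k),z); C=lambda u,v,z:onz(c,(u*k,v*k),z)
pair('stand side',S(587,412,.11),S(540,485,.11))
pair('tray side',S(372,383,.008),S(439,343,.008))
pair('tray scene',C(376,300,.008),C(433,281,.008))
pair('tray wrist',onz(w,(138,144),.008,True),onz(w,(249,164),.008,True))
pair('shelf scene',C(433,390,.008),C(488,346,.008))
pair('shelf side',S(280,303,.008),S(337,263,.008))
print('mug',C(355,415,.04),'mouse',C(295,346,.03),'jar',C(266,270,.03),'grey',C(421,185,.0),'jar s',S(598,337,.03))
E
```

```text
stand side [ 0.542 -0.296  0.11 ] [ 0.389 -0.318  0.11 ] mid [ 0.4657 -0.307   0.11  ] len 0.1539 yaw 0.142
tray side [0.385 0.038 0.008] [0.534 0.009 0.008] mid [0.4594 0.0236 0.008 ] len 0.1516 yaw 2.948
tray scene [0.531 0.018 0.008] [0.373 0.038 0.008] mid [0.4521 0.0279 0.008 ] len 0.1587 yaw -0.122
tray wrist [0.389 0.045 0.008] [0.538 0.016 0.008] mid [0.4637 0.0303 0.008 ] len 0.1515 yaw 2.947
shelf scene [0.542 0.307 0.008] [0.367 0.273 0.008] mid [0.4547 0.2902 0.008 ] len 0.1785 yaw 0.192
shelf side [0.391 0.296 0.008] [0.538 0.29  0.008] mid [0.4643 0.2932 0.008 ] len 0.1476 yaw 3.097
mug [0.72688931 0.2891159  0.04      ] mouse [0.7656423  0.05832404 0.03      ] jar [ 0.73686742 -0.19486834  0.03      ] grey [ 0.20027044 -0.30663898  0.        ] jar s [ 0.73393946 -0.20368186  0.03      ]
```

```bash
python3 -m jog '[[2.7,-8.7,4.4,0,0,1.765],[2.7,-8.7,4.4,0,0,1.765],[2.7,-8.7,4.4,0,0,1.765],[2.7,-8.7,4.4,0,0,1.765],[2.7,-8.7,4.4,0,0,1.765],[2.7,-8.7,4.4,0,0,1.765],[2.7,-8.7,4.4,0,0,1.765],[2.7,-8.7,4.4,0,0,1.765]]' 100 20
python3 - <<'E'
from h import *
tool([.4625,.027,.36],-.194)
E
```

```text
time_s: 0.95
ee_pos: [0.4629, 0.027, 0.3605]
eef_rot: [-3.141, 0.0, 0.365]
force: [0.1, -0.2, -0.2]
grip_width: 0.0942
grip_force: 0.0
shift cm [-0.04 -0.02  0.05]
turn az 0.559
```

```bash
python3 -m jog '[[0,0,0,0,0,0.56],[0,0,0,0,0,0.56],[0,0,0,0,0,0.56],[0,0,0,0,0,0.56],[0,0,0,0,0,0.56],[0,0,0,0,0,0.56]]'
python3 - <<'E'
from h import *
w=cam('wrist','w1');s=cam('side','side1')
a=cv2.resize(w['img'],(800,600),interpolation=cv2.INTER_CUBIC)
b=cv2.resize(s['img'][230:360,300:420],None,fx=3,fy=3,interpolation=cv2.INTER_CUBIC)
cv2.imwrite('pics/v1.png',a); 
p=np.zeros((390,800,3),np.uint8); p[:,:360]=b; p[:,400:]=cv2.resize(w['img'][192:],(400,390))[:390]
print(ctrl.get_obs()['ee_pos'],ctrl.get_obs()['qpos'].round(2))
cv2.imwrite('pics/v1b.png',b)
E
```

```text
time_s: 1.55
ee_pos: [0.463, 0.027, 0.3605]
eef_rot: [3.142, 0.0, -0.186]
force: [0.0, -0.1, -0.6]
grip_width: 0.094
grip_force: 0.0
[0.46298259 0.02699409 0.36058881] [-0.02  0.15  1.81 -0.    1.18  1.74]
```

View pics/v1.png

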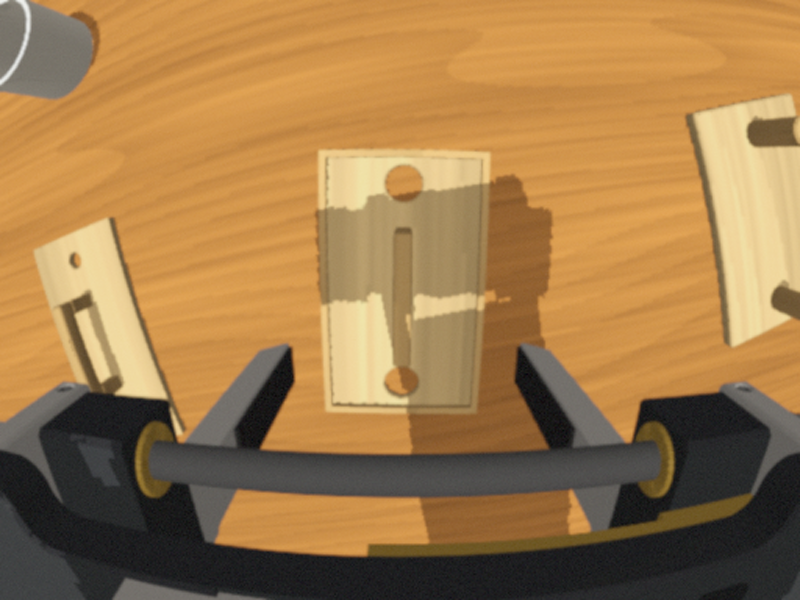

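View pics/v1b.png

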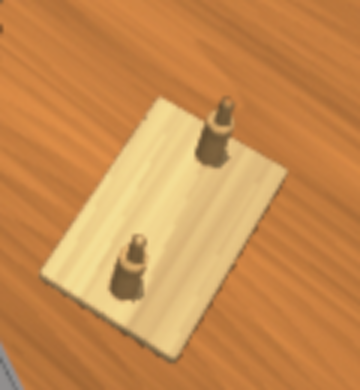

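Wrist view: the tray is centred under the camera, holes at (405,184) and (402,381), divider upright between them. Side crop: dowel tips at (228,101) and (138,239).

```bash
python3 - <<'E'
from h import *
w=load('w1');s=load('side1');k=.64
def pair(n,a,b):
    d=a-b; print(n,'mid',((a+b)/2).round(4),'len',np.hypot(*d[:2]).round(4),'yaw',np.arctan2(d[1],d[0]).round(3)); return (a+b)/2
m=pair('tray',onz(w,(405*k,184*k),.007,True),onz(w,(402*k,381*k),.007,True))
pair('stand',onz(s,(376,263.7),.11),onz(s,(346,309.7),.11))
m[2]=.2204; tool(m,-.194)
E
```

```text
tray mid [0.462  0.0287 0.007 ] len 0.1503 yaw -0.201
stand mid [ 0.4669 -0.3071  0.11  ] len 0.1522 yaw 0.137
shift cm [-0.13 -0.15 14.02]
turn az 0.007
```

```bash
python3 -m jog '[[-0.1,-0.15,4,0,0,0.012],[-0.1,-0.15,8,0,0,0.012],[-0.1,-0.15,11,0,0,0.012],[-0.1,-0.15,13,0,0,0.012],[-0.1,-0.15,14,0,0,0.012],[-0.1,-0.15,14,0,0,0.012]]'
python3 -m jog '[[0,0,0,0,0,0],[0,0,0,0,0,0],[0,0,0,0,0,0],[0,0,0,0,0,0],[0,0,0,0,0,0],[0,0,0,0,0,0],[0,0,0,0,0,0],[0,0,0,0,0,0]]' 0 45
python3 -m jog '[[0,0,-2,0,0,0],[0,0,-5,0,0,0],[0,0,-9,0,0,0],[0,0,-13,0,0,0],[0,0,-16,0,0,0],[0,0,-18,0,0,0],[0,0,-18,0,0,0],[0,0,-18,0,0,0]]'
python3 - <<'E'
from h import *
tool([.4667,-.307,.40],.138)
cam('wrist','w2')
E
```

```text
time_s: 2.25
ee_pos: [0.4622, 0.0287, 0.2199]
eef_rot: [3.141, 0.002, -0.2]
force: [0.6, -0.3, 0.7]
grip_width: 0.0937
grip_force: 0.0
time_s: 3.05
ee_pos: [0.4623, 0.0287, 0.2206]
eef_rot: [3.142, 0.0, -0.201]
force: [-0.1, 0.7, -0.4]
grip_width: 0.0333
grip_force: 0.0
time_s: 3.85
ee_pos: [0.4621, 0.0287, 0.4]
eef_rot: [3.142, 0.0, -0.201]
force: [0.0, -0.5, -0.8]
grip_width: -0.0001
grip_force: 0.0
shift cm [ 7.15 32.8   0.  ]
turn az -0.339
```

View pics/w2.png

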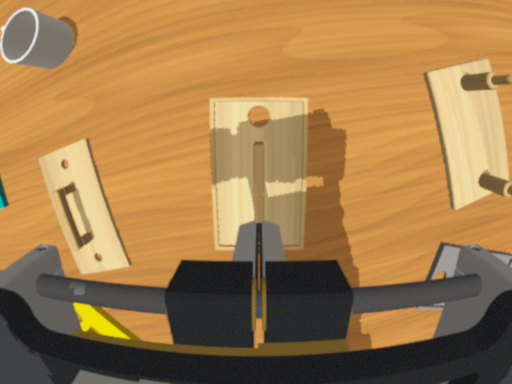

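The fingers were still closing when I lifted, so they came up empty. The tray still lies in place, hole at (259,116). I'll reopen and retry with a longer close.

```bash
python3 -m jog '[[0,0,2,0,0,0],[0,0,4,0,0,0],[0,0,6,0,0,0],[0,0,8,0,0,0],[0,0,10,0,0,0],[0,0,10,0,0,0],[0,0,10,0,0,0],[0,0,10,0,0,0]]' 60
python3 -m jog '[[0,0,2,0,0,0],[0,0,5,0,0,0],[0,0,7,0,0,0],[0,0,8,0,0,0],[0,0,8,0,0,0]]'
python3 -m jog '[[0,0,0,0,0,0],[0,0,0,0,0,0],[0,0,0,0,0,0],[0,0,0,0,0,0],[0,0,0,0,0,0],[0,0,0,0,0,0],[0,0,0,0,0,0],[0,0,0,0,0,0]]' 0 45
python3 -m jog '[[0,0,0,0,0,0],[0,0,0,0,0,0],[0,0,0,0,0,0],[0,0,0,0,0,0],[0,0,0,0,0,0]]'
```

```text
time_s: 4.7
ee_pos: [0.4624, 0.0287, 0.3013]
eef_rot: [-3.141, -0.001, -0.201]
force: [0.9, 0.7, -0.2]
grip_width: 0.0559
grip_force: 0.0
time_s: 5.2
ee_pos: [0.4623, 0.0287, 0.2204]
eef_rot: [3.141, 0.001, -0.201]
force: [0.1, -0.4, -0.5]
grip_width: 0.0565
grip_force: 0.0
time_s: 6.0
ee_pos: [0.4623, 0.0286, 0.2208]
eef_rot: [3.142, -0.0, -0.201]
force: [-1.0, -0.4, 3.2]
grip_width: 0.0119
grip_force: 45.0
time_s: 6.5
ee_pos: [0.4623, 0.0286, 0.2208]
eef_rot: [3.142, -0.0, -0.201]
force: [-1.9, -0.8, 5.4]
grip_width: 0.0118
grip_force: 45.0
```

```bash
python3 -m jog '[[0,0,-1,0,0,0],[0,0,-3,0,0,0],[0,0,-6,0,0,0],[0,0,-10,0,0,0],[0,0,-13,0,0,0],[0,0,-15,0,0,0],[0,0,-15,0,0,0]]'
python3 -m jog '[[0.6,2.6,0,0,0,-0.03],[1.3,6,0,0,0,-0.06],[2.2,10,0,0,0,-0.1],[3,14,0,0,0,-0.15],[3.9,18,0,0,0,-0.2],[4.8,22,0,0,0,-0.25],[5.7,26,0,0,0,-0.3],[6.6,30,0,0,0,-0.34]]'
python3 - <<'E'
from h import *
tool([.4667,-.307,.36],.138)
E
```

```text
time_s: 7.2
ee_pos: [0.4623, 0.0287, 0.3731]
eef_rot: [-3.141, -0.004, -0.201]
force: [0.9, -0.8, -4.2]
grip_width: 0.0118
grip_force: 45.0
time_s: 8.0
ee_pos: [0.4666, -0.2801, 0.3689]
eef_rot: [-3.14, 0.002, 0.141]
force: [0.6, 0.4, -3.7]
grip_width: 0.0118
grip_force: 45.0
shift cm [-0.36  2.66  0.88]
turn az 0.003
```

```bash
python3 -m jog '[[-0.2,1.3,0,0,0,0.003],[-0.36,2.3,0,0,0,0.003],[-0.36,2.66,0,0,0,0.003],[-0.36,2.66,0,0,0,0.003],[-0.36,2.66,0,0,0,0.003],[-0.36,2.66,0,0,0,0.003]]'
python3 - <<'E'
from h import *
w=cam('wrist','w3');s=cam('side','side3')
p=np.zeros((600,800,3),np.uint8); p[:450,:400]=cv2.resize(s['img'][200:365,290:437],(400,450),interpolation=cv2.INTER_CUBIC)
p[:450,400:]=cv2.resize(w['img'][50:275,160:360],(400,450),interpolation=cv2.INTER_CUBIC)
cv2.imwrite('pics/v3.png',p)
o=ctrl.get_obs();print(o['ee_pos'],o['eef_rot'],o['force'])
E
```

```text
time_s: 8.6
ee_pos: [0.4673, -0.3045, 0.3708]
eef_rot: [3.142, -0.0, 0.137]
force: [-0.2, -0.4, -4.5]
grip_width: 0.0112
grip_force: 45.0
[ 0.46724891 -0.30476604  0.37077577] [ 3.14147742e+00 -1.50389363e-04  1.36479647e-01] [-0.53036814  0.88262005 -4.8331389 ]
```

View pics/v3.png

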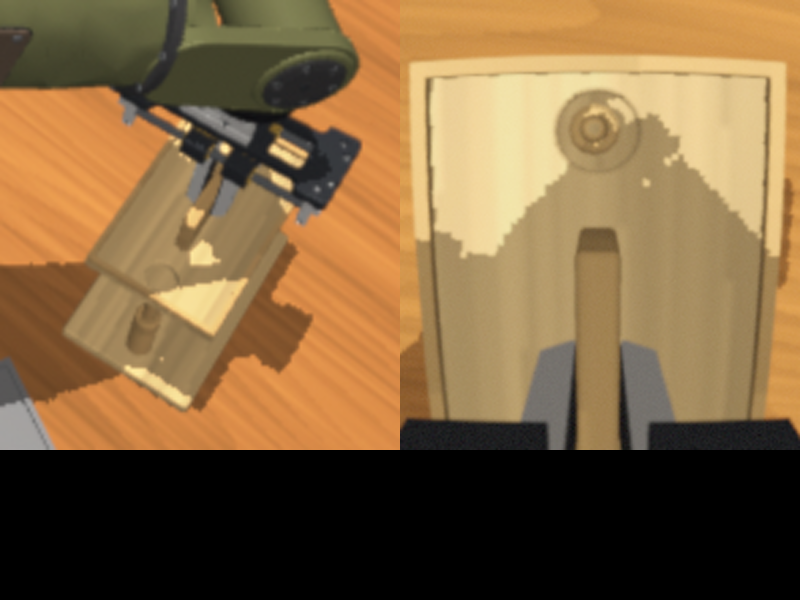

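The far dowel tip shows through the tray's far hole, tip at (594,128) in the crop and hole centre at (598,131).

```bash
python3 - <<'E'
from h import *
w=load('w3'); y=.1365; u=np.array([np.cos(y),np.sin(y),0])
P=np.array([.46725,-.3047,0])
tip=onz(w,(160+194/2,50+128/2),.11,True); sh=onz(w,(160+195/2,50+130/2),.077,True);hole=onz(w,(160+198/2,50+131/2),.158,True)
print(tip,sh,hole,P+u*.076, 'fk hole');
print('tip minus 76', tip-u*.076, 'side est [.4669,-.3071]')
d=tip-hole; v=np.array([u[1],-u[0],0]); print('shift tool x,y cm',d@u*100,d@v*100)
E
```

```text
[ 0.54356258 -0.29191     0.11      ] [ 0.54311789 -0.29225491  0.077     ] [ 0.54218816 -0.29364148  0.158     ] [ 0.54254307 -0.29435819  0.        ] fk hole
tip minus 76 [ 0.46826951 -0.30225182  0.11      ] side est [.4669,-.3071]
shift tool x,y cm 0.15972474279499646 -0.1528345511004455
```

```bash
python3 -m jog '[[0.05,-0.05,1,0,0,0],[0.1,-0.05,2.5,0,0,0],[0.1,-0.05,4,0,0,0],[0.1,-0.05,5,0,0,0],[0.1,-0.05,5.8,0,0,0],[0.1,-0.05,6,0,0,0],[0.1,-0.05,6,0,0,0],[0.1,-0.05,6,0,0,0]]'
python3 - <<'E'
from h import *
w=cam('wrist','w4');s=cam('side','side4')
p=np.zeros((600,800,3),np.uint8); p[:450,:400]=cv2.resize(s['img'][200:365,290:437],(400,450),interpolation=cv2.INTER_CUBIC)
p[:600,400:]=cv2.resize(w['img'][60:160,210:310],(400,400),interpolation=cv2.INTER_CUBIC).repeat(1,0) if 0 else 0
p[:400,400:]=cv2.resize(w['img'][60:160,210:310],(400,400),interpolation=cv2.INTER_CUBIC)
cv2.imwrite('pics/v4.png',p)
o=ctrl.get_obs();print(o['ee_pos'],o['eef_rot'],o['force'])
E
```

```text
time_s: 9.5
ee_pos: [0.4681, -0.3048, 0.3112]
eef_rot: [3.141, -0.001, 0.136]
force: [-0.8, -1.2, -3.3]
grip_width: 0.0121
grip_force: 45.0
[ 0.4681209  -0.30474233  0.31120841] [ 3.14089423e+00 -7.08315781e-04  1.35808223e-01] [-0.48601022 -0.13796227 -4.09214444]
```

View pics/v4.png

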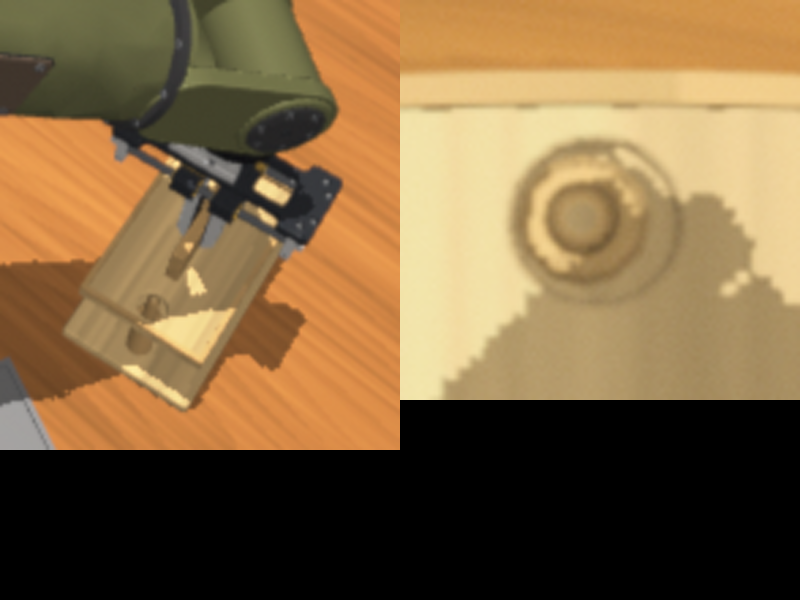

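Tip at (582,217), shoulder ring centred near (585,213) and hole at (597,221) in the wrist crop. The dowel is about 2 mm left of hole centre. In the side view the near dowel also pokes through its hole.

```bash
python3 - <<'E'
from h import *
w=load('w4'); y=.1358; u=np.array([np.cos(y),np.sin(y),0]);v=np.array([u[1],-u[0],0])
P=np.array([.46812,-.30474,0])
f=lambda a,b,z:onz(w,(210+(a-400)/4,60+b/4),z,True)
h=f(597,221,.0988); print('hole vs fk',(h-P)@u-.076,(h-P)@v)
for n,p in (('tip',f(582,217,.11)),('sh',f(585,213,.077))): print(n,p,'shift mm',(p-h)@u*1000,(p-h)@v*1000)
s=load('side4')
# near hole/tip projection in crop
P[2]=.11
def cr(X): q=proj(s,X); return ((q-[290,200])*[400/147,450/165]).round(1)
n=P-u*.076; n[2]=.0988; print('near hole fk in crop',cr(n), 'far base tip mid by wrist')
for t in (-.1,-.05,0,.05,.1):
    T=f(582,217,.11)*1; yy=y+t*.5; print(t*.5,cr(T-np.array([np.cos(yy),np.sin(yy),0])*.152))
E
```

```text
hole vs fk -4.87324057954347e-05 -0.0002458147985080466
tip [ 0.54352896 -0.29188348  0.11      ] shift mm 0.5039780780142195 -2.2832515269260347
sh [ 0.54468699 -0.29194386  0.077     ] shift mm 1.6431729586772212 -2.066646440722827
near hole fk in crop [149.2 301.8] far base tip mid by wrist
-0.05 [141.2 289.4]
-0.025 [144.9 291.9]
0.0 [148.7 294.3]
0.025 [152.6 296.7]
0.05 [156.5 299. ]
```

```bash
python3 -m jog '[[0.1,-0.22,0,0,0,0],[0.1,-0.22,0.5,0,0,0],[0.1,-0.22,1,0,0,0],[0.1,-0.22,1.5,0,0,0],[0.1,-0.22,2,0,0,0],[0.1,-0.22,2.5,0,0,0],[0.1,-0.22,2.5,0,0,0]]'
python3 -c "
from h import *
o=ctrl.get_obs();print(o['force'],o['moment'],o['ee_pos'])"
```

```text
time_s: 10.3
ee_pos: [0.4686, -0.3024, 0.2847]
eef_rot: [-3.141, 0.001, 0.136]
force: [-0.8, -0.6, -4.3]
grip_width: 0.0118
grip_force: 45.0
[-0.76269249 -0.60769659 -4.30007381] [-0.04945488  0.0604332   0.0099525 ] [ 0.46863638 -0.30235508  0.28474916]
```

Both holes are past the shoulders with no contact force.

```bash
python3 -m jog '[[0,0,1,0,0,0],[0,0,2,0,0,0],[0,0,3,0,0,0],[0,0,4,0,0,0],[0,0,4.5,0,0,0],[0,0,4.7,0,0,0],[0,0,4.8,0,0,0],[0,0,4.8,0,0,0]]'
python3 -m jog '[[0,0,0.1,0,0,0],[0,0,0.15,0,0,0],[0,0,0.15,0,0,0],[0,0,0.15,0,0,0]]'
```

```text
time_s: 11.1
ee_pos: [0.4688, -0.3024, 0.2378]
eef_rot: [3.141, -0.0, 0.136]
force: [0.2, -0.3, -4.0]
grip_width: 0.0117
grip_force: 45.0
time_s: 11.5
ee_pos: [0.4687, -0.3024, 0.2362]
eef_rot: [3.142, -0.0, 0.136]
force: [0.5, -0.9, -3.7]
grip_width: 0.0114
grip_force: 45.0
```

```bash
python3 -m jog '[[0,0,0.05,0,0,0],[0,0,0.1,0,0,0],[0,0,0.12,0,0,0],[0,0,0.12,0,0,0]]'
```

```text
time_s: 11.9
ee_pos: [0.4688, -0.3024, 0.2358]
eef_rot: [3.141, -0.0, 0.136]
force: [-3.6, 3.5, 7.8]
grip_width: 0.0115
grip_force: 45.0
```

Tray is on the board (contact force up 12 N). Releasing and rising.

```bash
python3 -m jog '[[0,0,0,0,0,0],[0,0,0,0,0,0],[0,0,0,0,0,0],[0,0,0,0,0,0],[0,0,0,0,0,0],[0,0,0,0,0,0],[0,0,0,0,0,0]]' 60
python3 -m jog '[[0,0,-2,0,0,0],[0,0,-5,0,0,0],[0,0,-9,0,0,0],[0,0,-13,0,0,0],[0,0,-16,0,0,0],[0,0,-17,0,0,0],[0,0,-17,0,0,0]]'
python3 - <<'E'
from h import *
w=load('w2')
a=onz(w,(65,163),.008,True);b=onz(w,(98,257),.008,True); d=a-b;m=(a+b)/2
y=np.arctan2(d[1],d[0]);print(a,b,m,np.linalg.norm(d),y); m[2]=.39;tool(m,y)
w=cam('wrist','w5')
# dowel tip far: predicted pixel
X=np.array([.5440,-.292,.11]);print(proj(w,X,True))
E
```

```text
time_s: 12.6
ee_pos: [0.4687, -0.3024, 0.2349]
eef_rot: [-3.142, 0.0, 0.136]
force: [-0.4, 0.1, -0.8]
grip_width: 0.0565
grip_force: 0.0
time_s: 13.3
ee_pos: [0.4687, -0.3023, 0.4056]
eef_rot: [3.14, -0.001, 0.136]
force: [-0.9, 0.4, -0.8]
grip_width: 0.0565
grip_force: 0.0
[0.54232619 0.30389351 0.008     ] [0.38986251 0.29951993 0.008     ] [0.46609435 0.30170672 0.008     ] 0.1525263890055315 0.0286781427402845
shift cm [  7.92 -59.89   1.49]
turn az 0.107
[259.01528476 116.22553759]
```

```bash
python3 -m jog '[[0.4,-3,0.2,0,0,0],[1,-7.5,0.5,0,0,0],[1.7,-12.5,0.8,0,0,0],[2.3,-17.5,1,0,0,0.02],[3,-22.5,1.3,0,0,0.05],[3.6,-27.5,1.5,0,0,0.07],[4.3,-32.5,1.5,0,0,0.09],[5,-37.5,1.5,0,0,0.107]]'
python3 -c "
from h import *
tool([.466,.3017,.36],.029)"
```

```text
time_s: 14.15
ee_pos: [0.4669, 0.075, 0.388]
eef_rot: [3.141, 0.003, 0.028]
force: [1.1, -0.0, 0.2]
grip_width: 0.0566
grip_force: 0.0
shift cm [  0.55 -22.67   2.79]
turn az -0.001
```

```bash
python3 -m jog '[[0.1,-5,0.5,0,0,0],[0.2,-10,1,0,0,0],[0.35,-15,2,0,0,0],[0.45,-19,2.8,0,0,0],[0.55,-21.5,2.8,0,0,0],[0.55,-22.7,2.8,0,0,0],[0.55,-22.7,2.8,0,0,0],[0.55,-22.7,2.8,0,0,0]]'
python3 - <<'E'
from h import *
w=cam('wrist','w6');w5=load('w5')
p=np.zeros((600,800,3),np.uint8)
p[:,:400]=cv2.resize(w['img'][80:305,185:335],(400,600),interpolation=cv2.INTER_CUBIC)
p[:,400:]=cv2.resize(w5['img'][80:305,185:335],(400,600),interpolation=cv2.INTER_CUBIC)
cv2.imwrite('pics/v6.png',p); print(ctrl.get_obs()['ee_pos'],ctrl.get_obs()['eef_rot'])
E
```

```text
time_s: 14.95
ee_pos: [0.4666, 0.2992, 0.3613]
eef_rot: [3.141, 0.001, 0.028]
force: [0.9, -0.4, -0.3]
grip_width: 0.0565
grip_force: 0.0
[0.46667154 0.29891619 0.36162729] [3.14117354e+00 4.92855147e-04 2.76853919e-02]
```

View pics/v6.png

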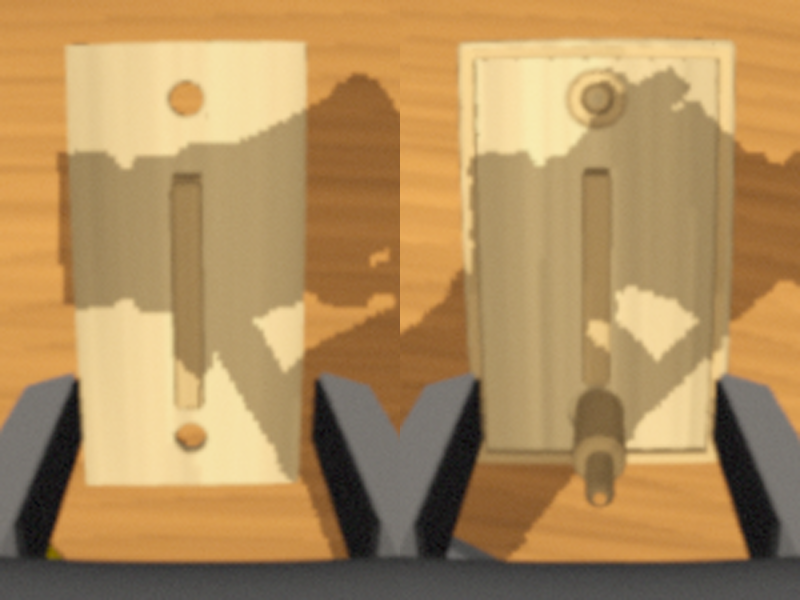

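Left: shelf holes at (186,98) and (191,437), bar between them. Right: tray flat on the base, with dowel tips at (597,98) and (599,497).

```bash
python3 - <<'E'
from h import *
w=load('w6');w5=load('w5');k=150/400
def pair(n,a,b):
    d=a-b; print(n,'mid',((a+b)/2).round(4),'len',np.hypot(*d[:2]).round(4),'yaw',np.arctan2(d[1],d[0]).round(3)); return (a+b)/2,np.arctan2(d[1],d[0])
f=lambda w,a,b,z:onz(w,(185+a*k,80+b*k),z,True)
m,y=pair('shelf',f(w,186,98,.008),f(w,191,437,.008))
pair('base',f(w5,197,98,.11),f(w5,199,497,.11))
m[2]=.2206;tool(m,y)
E
```

```text
shelf mid [0.4657 0.3031 0.008 ] len 0.1514 yaw 0.04
base mid [ 0.4688 -0.3026  0.11  ] len 0.151 yaw 0.141
shift cm [-0.08 -0.43 14.1 ]
turn az -0.013
```

```bash
python3 -m jog '[[-0.1,-0.43,4,0,0,-0.013],[-0.1,-0.43,8,0,0,-0.013],[-0.1,-0.43,11,0,0,-0.013],[-0.1,-0.43,13,0,0,-0.013],[-0.1,-0.43,14.1,0,0,-0.013],[-0.1,-0.43,14.1,0,0,-0.013]]'
python3 -m jog '[[0,0,0,0,0,0],[0,0,0,0,0,0],[0,0,0,0,0,0],[0,0,0,0,0,0],[0,0,0,0,0,0],[0,0,0,0,0,0],[0,0,0,0,0,0],[0,0,0,0,0,0]]' 0 45
python3 -m jog '[[0,0,0,0,0,0],[0,0,0,0,0,0],[0,0,0,0,0,0]]'
```

```text
time_s: 15.6
ee_pos: [0.4654, 0.3035, 0.2202]
eef_rot: [3.141, 0.002, 0.041]
force: [0.5, -0.3, 0.7]
grip_width: 0.0565
grip_force: 0.0
time_s: 16.4
ee_pos: [0.4654, 0.3043, 0.2211]
eef_rot: [3.142, -0.0, 0.042]
force: [-0.3, -2.1, 2.9]
grip_width: 0.0118
grip_force: 45.0
time_s: 16.7
ee_pos: [0.4653, 0.3043, 0.2211]
eef_rot: [3.142, -0.0, 0.042]
force: [-1.1, -1.9, 5.5]
grip_width: 0.0119
grip_force: 45.0
```

```bash
python3 -m jog '[[0,0,-1,0,0,0],[0,0,-3,0,0,0],[0,0,-6,0,0,0],[0,0,-10,0,0,0],[0,0,-14,0,0,0],[0,0,-17,0,0,0],[0,0,-18,0,0,0],[0,0,-18,0,0,0]]'
python3 -c "
from h import *
tool([.4688,-.3026,.40],.141)"
```

```text
time_s: 17.5
ee_pos: [0.4652, 0.3044, 0.4016]
eef_rot: [-3.141, -0.001, 0.042]
force: [0.5, -0.2, -3.1]
grip_width: 0.0116
grip_force: 45.0
shift cm [-2.18 60.66  0.11]
turn az -0.099
```

```bash
python3 -m jog '[[-0.1,2,0,0,0,0],[-0.2,6,0,0,0,0],[-0.4,11,0,0,0,0],[-0.6,16,0,0,0,-0.02],[-0.7,21,0,0,0,-0.04],[-0.9,26,0,0,0,-0.06],[-1.1,31,0,0,0,-0.08],[-1.3,36,0,0,0,-0.1]]'
python3 -c "
from h import *
tool([.4688,-.3026,.385],.141)"
```

```text
time_s: 18.3
ee_pos: [0.4668, -0.0576, 0.399]
eef_rot: [-3.141, 0.003, 0.143]
force: [0.9, -0.3, -1.9]
grip_width: 0.0115
grip_force: 45.0
shift cm [-3.29 24.28  1.38]
turn az 0.002
```

```bash
python3 -m jog '[[-0.7,5,0,0,0,0],[-1.3,10,0.5,0,0,0],[-2,15,1,0,0,0],[-2.6,19,1.3,0,0,0],[-3,22,1.3,0,0,0],[-3.2,23.7,1.3,0,0,0],[-3.29,24.28,1.3,0,0,0],[-3.29,24.28,1.3,0,0,0]]'
python3 -c "
from h import *
tool([.4688,-.3026,.34],.141)"
```

```text
time_s: 19.1
ee_pos: [0.4692, -0.3004, 0.3871]
eef_rot: [-3.14, 0.001, 0.142]
force: [0.2, 0.5, -2.4]
grip_width: 0.0118
grip_force: 45.0
shift cm [-0.07  0.22  4.71]
turn az 0.001
```

```bash
python3 -m jog '[[0,0,1,0,0,0],[0,0,2.5,0,0,0],[0,0,3.7,0,0,0],[0,0,4.4,0,0,0],[0,0,4.6,0,0,0],[0,0,4.6,0,0,0],[0,0,4.6,0,0,0],[0,0,4.6,0,0,0]]'
python3 - <<'E'
from h import *
w=cam('wrist','w7');s=cam('side','side7')
o=ctrl.get_obs();print(o['ee_pos'],o['eef_rot'],o['force'])
P=o['ee_pos'];y=o['eef_rot'][2];u=np.array([np.cos(y),np.sin(y),0])
h=P+.076*u;h[2]=P[2]-.2211+.008; n=P-.076*u;n[2]=h[2]
print('pred far hole wrist',proj(w,h,True),'near hole side',proj(s,n), 'near wrist',proj(w,n,True))
c=proj(w,h,True).round().astype(int); q=proj(s,n).round().astype(int);print(c,q)
p=np.zeros((400,800,3),np.uint8)
p[:,:400]=cv2.resize(w['img'][c[1]-25:c[1]+25,c[0]-25:c[0]+25],(400,400),interpolation=cv2.INTER_CUBIC)
p[:,400:]=cv2.resize(s['img'][q[1]-40:q[1]+40,q[0]-40:q[0]+40],(400,400),interpolation=cv2.INTER_CUBIC)
cv2.imwrite('pics/v7.png',p)
E
```

```text
time_s: 19.9
ee_pos: [0.4692, -0.3007, 0.3424]
eef_rot: [3.141, -0.001, 0.142]
force: [0.8, 0.0, -0.8]
grip_width: 0.0114
grip_force: 45.0
[ 0.46913027 -0.30071557  0.34230149] [ 3.14116778e+00 -4.30683017e-04  1.41692402e-01] [ 0.06287069 -0.10105277 -1.11686294]
pred far hole wrist [259.67788098 115.23225591] near hole side [345.72247627 303.84688651] near wrist [259.45166904 314.8994307 ]
[260 115] [346 304]
```

View pics/v7.png

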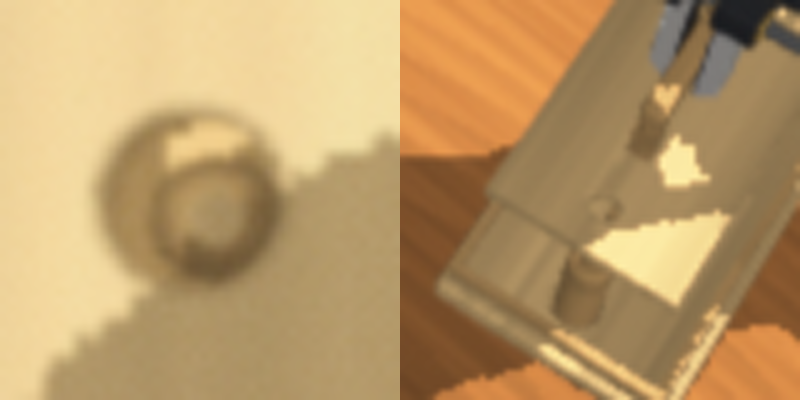

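Wrist crop: hole centred at (190,195), dowel tip disc at (212,212). The dowel sits right of and below the hole centre, so the shelf must move about 2 mm.

```bash
python3 - <<'E'
from h import *
w=load('w7');o=ctrl.get_obs();P=np.array([.46915,-.3007,.3423]);y=.1417;u=np.array([np.cos(y),np.sin(y),0]);v=np.array([u[1],-u[0],0])
f=lambda a,b,z:onz(w,(235+a/8,90+b/8),z,True)
h=f(190,195,.129); print('hole-fk mm',(h-P)@u*1e3-76,(h-P)@v*1e3)
for q in ((212,212,.11),(216,220,.105)):
    p=f(*q); print('shift mm',(p-h)@u*1e3,(p-h)@v*1e3,p, p-.076*u)
print(o['ee_pos'],o['force'])
E
```

```text
hole-fk mm 0.5360656353327613 -0.5808698733068672
shift mm -1.2786246710946827 1.9600746387006471 [ 0.54384794 -0.29143705  0.11      ] [ 0.46860966 -0.30217025  0.11      ]
shift mm -1.9815215676893954 2.3730344486747326 [ 0.54321041 -0.29194514  0.105     ] [ 0.46797213 -0.30267834  0.105     ]
[ 0.46913027 -0.30071557  0.34230149] [ 0.06287069 -0.10105277 -1.11686294]
```

```bash
python3 -m jog '[[-0.1,0.15,0,0,0,0],[-0.14,0.21,0.3,0,0,0],[-0.14,0.21,0.6,0,0,0],[-0.14,0.21,0.9,0,0,0],[-0.14,0.21,1.1,0,0,0],[-0.14,0.21,1.3,0,0,0],[-0.14,0.21,1.5,0,0,0],[-0.14,0.21,1.6,0,0,0]]'
python3 - <<'E'
from h import *
o=ctrl.get_obs();print(o['ee_pos'],o['eef_rot'],o['force'],o['moment'])
w=cam('wrist','w8'); s=cam('side','side8')
o=ctrl.get_obs();print(o['ee_pos'],o['force'],o['moment'])
E
```

```text
time_s: 20.8
ee_pos: [0.468, -0.3029, 0.3257]
eef_rot: [-3.141, 0.0, 0.142]
force: [0.4, 0.6, -1.1]
grip_width: 0.0117
grip_force: 45.0
[ 0.46804668 -0.30292166  0.32571244] [-3.14143173e+00  1.65334232e-04  1.41843381e-01] [ 0.44576048  0.61460103 -1.11389958] [0.05856216 0.09888254 0.0074581 ]
[ 0.46803659 -0.30294712  0.32581947] [ 0.93815557 -0.19873189 -2.03278257] [ 0.01720965  0.05610831 -0.01467244]
```

No contact force with the underside 5 mm below the tips, so both dowels have entered. Lowering further.

```bash
python3 -m jog '[[0,0,0.4,0,0,0],[0,0,0.8,0,0,0],[0,0,1.2,0,0,0],[0,0,1.6,0,0,0],[0,0,2,0,0,0],[0,0,2.3,0,0,0],[0,0,2.5,0,0,0],[0,0,2.5,0,0,0]]'
python3 -c "
from h import *
o=ctrl.get_obs();print(o['force'],o['moment'])"
```

```text
time_s: 21.7
ee_pos: [0.468, -0.303, 0.3007]
eef_rot: [-3.141, 0.0, 0.142]
force: [-0.2, -0.3, -1.7]
grip_width: 0.0114
grip_force: 45.0
[-0.172019   -0.30184609 -1.65287146] [ 0.02437758  0.11581182 -0.0128286 ]
```

```bash
python3 -m jog '[[0,0,0.05,0,0,0],[0,0,0.1,0,0,0],[0,0,0.15,0,0,0],[0,0,0.2,0,0,0],[0,0,0.25,0,0,0],[0,0,0.25,0,0,0]]'
python3 -c "
from h import *
o=ctrl.get_obs();print(o['force'],o['moment'],o['eef_rot'])"
```

```text
time_s: 22.3
ee_pos: [0.468, -0.3029, 0.2984]
eef_rot: [-3.142, 0.0, 0.142]
force: [0.2, -0.2, -2.0]
grip_width: 0.0113
grip_force: 45.0
[ 0.21064556 -0.21395475 -1.99290902] [ 0.00890964  0.09410415 -0.02311471] [-3.14152734e+00  7.91608680e-05  1.41848721e-01]
```

```bash
python3 -m jog '[[0,0,0.04,0,0,0],[0,0,0.07,0,0,0],[0,0,0.1,0,0,0],[0,0,0.1,0,0,0]]'
python3 -c "
from h import *
o=ctrl.get_obs();print(o['force'],o['moment'],o['eef_rot'])"
```

```text
time_s: 22.7
ee_pos: [0.468, -0.303, 0.298]
eef_rot: [3.141, -0.0, 0.142]
force: [-2.6, 1.9, 6.0]
grip_width: 0.0113
grip_force: 45.0
[-2.62624116  1.93151401  6.04530767] [0.40628376 0.62391671 0.02753019] [ 3.14125770e+00 -2.75233957e-04  1.41816787e-01]
```

The shelf has landed at the expected height (0.298 m). Releasing.

```bash
python3 -m jog '[[0,0,0,0,0,0],[0,0,0,0,0,0],[0,0,0,0,0,0],[0,0,0,0,0,0],[0,0,0,0,0,0],[0,0,0,0,0,0],[0,0,0,0,0,0],[0,0,0,0,0,0]]' 60
python3 -m jog '[[0,0,-1,0,0,0],[0,0,-3,0,0,0],[0,0,-6,0,0,0],[0,0,-9,0,0,0],[0,0,-11,0,0,0],[0,0,-12,0,0,0],[0,0,-12,0,0,0],[0,0,-12,0,0,0]]'
python3 - <<'E'
from h import *
w=cam('wrist','w9'); s=cam('side','side9');c=cam('scene','scene9')
print(ctrl.get_obs()['force'])
# measure: bystander change, and shelf outline in the wrist view vs. the model
c0=load('scene0')['img'].astype(int);d=np.abs(c['img'].astype(int)-c0).max(2)
for n,(u,v) in dict(mug=(355,415),mouse=(295,346),jar=(266,270)).items():
    u,v=int(u*.64),int(v*.64); print(n,d[v-20:v+20,u-20:u+20].mean())
y=.1418;u=np.array([np.cos(y),np.sin(y),0]);n=np.array([-u[1],u[0],0]);P=np.array([.468,-.303,0])
im=w['img'].copy()
for z,L,W,col in ((.085,.1,.05,(0,0,255)),):
    pts=[proj(w,P+u*a*L+n*b*W+[0,0,z],True) for a,b in ((1,1),(1,-1),(-1,-1),(-1,1))]
    print(np.round(pts,1))
    cv2.polylines(im,[np.round(pts).astype(int)],True,col,1)
g=cv2.cvtColor(w['img'],cv2.COLOR_BGR2GRAY)
# row / column edge profile at the far and side edges
print('far col',g[80:110,225].tolist()); print('left row150',g[150,195:230].tolist());print('right row150',g[150,290:325].tolist())
E
```

```text
time_s: 23.5
ee_pos: [0.468, -0.303, 0.2975]
eef_rot: [3.142, -0.0, 0.142]
force: [-0.0, 0.2, 1.2]
grip_width: 0.0563
grip_force: 0.0
time_s: 24.3
ee_pos: [0.468, -0.3029, 0.4166]
eef_rot: [-3.141, 0.001, 0.142]
force: [0.2, -0.5, -0.5]
grip_width: 0.0565
grip_force: 0.0
[ 1.04716573 -0.40058844  0.12509491]
mug 6.650625
mouse 7.07
jar 6.951875
[[211.5  93.7]
 [307.9  93.8]
 [301.5 268.9]
 [217.7 268.9]]
far col [162, 165, 166, 165, 163, 157, 157, 157, 158, 162, 163, 164, 169, 187, 203, 206, 207, 207, 206, 206, 207, 207, 206, 207, 206, 206, 205, 206, 206, 207]
left row150 [179, 179, 179, 179, 177, 178, 177, 177, 177, 176, 177, 175, 176, 178, 186, 202, 199, 170, 142, 134, 137, 139, 138, 138, 139, 138, 136, 133, 135, 137, 140, 140, 142, 148, 157]
right row150 [157, 154, 155, 156, 154, 155, 155, 153, 153, 150, 151, 149, 148, 149, 146, 143, 143, 140, 135, 116, 106, 104, 104, 107, 105, 104, 105, 105, 104, 108, 105, 108, 109, 109, 107]
```

```bash
python3 -c "
from station import ctrl
print(ctrl.hand_in())"
```

```text
the job is handed in; nothing more can be done
None
```

I put the tray flat on the base, then the shelf on the dowel shoulders, released both, and handed in at about 24 s of robot time; the first tray grasp closed empty, and the second held.

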